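# Fit the guide pin through both bushings of a bangle press

## Robot

A 6-joint arm with a two-finger parallel gripper is mounted at the origin on the work surface. World frame = base frame: x ahead of the robot, y to its left, z up, the work surface at z = 0. Lengths are in m, angles in rad, forces in N, time in s.
With the tool pointing down it reaches from about 0.275 to 1 m from the base axis. Payload 8.4 kg.
Tool frame: the origin (TCP) lies on the centre line of the jaws, within the pads' length; the fingertips stand 17 mm ahead of it and the grasp point (between the pads) lies 2 mm behind it (bot.tcp_to_tips is the z of the fingertips in the tool frame, in m); z points along the fingers, y is the line along which they close (so a half turn about z gives the same grasp; the last joint's range is limited). The gripper opens to 85 mm and grips with 20 to 120 N. Pads are 22 mm wide; open, the fingers measure 114 mm over their backs; the gripper's body (76 mm by 85 mm) begins 54 mm behind the grasp point. The pads swing forward as they close: fully open they stand 13 mm farther back than shut.
Start: joints at [1.178, 0.353, 1.633, -0, 1.155, -0.002], TCP at [0.238, 0.578, 0.248] pointing down, gripper open.
Joint ranges: [-2.63, 2.63], [-0.92, 2.1], [0.06, 2.66], [-1.3, 4.44], [0, 2.69], [-3.02, 3.02]. Speed limits (rad/s): [2.22, 2.22, 2.79, 3.14, 3.14, 3.14].

## Interface

Orientations are given as a unit quaternion [x, y, z, w].
In Python, from workcell import bot, hand, kinematics, get_obs, vision, hand_in gives the robot as it stands. The module is installed in compiled form; this text tells all that it offers. Calls block until the motion is done:
- bot.reach(position, orientation): joint-space move of the TCP to a pose.
- bot.servo_line(position, ori=None, velocity=0.15): straight line of the TCP; ori=None keeps the orientation; velocity is the mean speed in m/s.
- bot.goto_joints(angles): joint-space move.
- hand.move_gripper(opening, strength=None): finger opening in m; strength is the grip in N (None keeps the last); returns when the fingers have stopped.
- bot.dwell(seconds).
- kinematics.solve_ik(position, orientation): joint angles nearest the present ones, or None.
- get_obs(): the state.
- vision.read_camera(name): name is "side" or "top"; returns a dict with "frame" (420x560x3 uint8, red, green, blue), "intrinsics" (3x3 intrinsics, pixels), "dist" ([k1, k2, p1, p2, k3] as OpenCV has them; the pictures are not rectified), "view" (4x4, takes a point from world to camera coordinates). Camera axes: x right, y down, z forward; pixel columns grow to the right and rows downward; lengths in m; the calibration is good to about 2 mm. A picture is of the moment at which its call begins. There is no depth.
A pose or a line that the arm cannot do raises bot.IKError and nothing moves.
- hand_in(): hands the job in; it is judged then, once.
The state is a dict: "time_s": time; "joint_pos": joint angles; "joint_vel": joint speeds; "joint_efforts": joint torques, N m; "position": TCP position; "orientation": TCP orientation; "wrist_force": force on the tool from outside, world axes, zero at the start; "ft_torque": the same for the moment, N m; "gripper_width": finger opening in m; "grip_force": force on a finger pad.
Only numpy, scipy, OpenCV 4.12 (cv2) and the standard library are available. Lean on these libraries where they do the work, as an engineer would, in place of code of your own. Each camera call takes 0.05 s, during which the arm holds its last target. There are 200 camera calls.

## Task

Slide the guard plate on top of the bangle press fully open, then take the long slim guide pin from the wooden rack and thread it tip first straight down through the upper bushing and on through the lower one. Finish while still holding the pin there: its tip sticks out below the lower bushing and its collar hangs about a centimetre clear above the upper one, not resting on it, so a clip can be fitted from below. Leave the guard open, the two other pins in the rack and everything else on the bench where it is.

Things in the scene. Friction and masses are not known exactly. Their poses are not given: they have to be found in the camera images.
- press: Green press frame, fixed. Origin at bench level under the common vertical bore axis, z up. Base plate 130 x 290 x 12 mm; side plates at y -75 and +205 (top z 142) carry two beams along y. In each, at x = y = 0, a square brass bushing with a round 15 mm bore: lower z 45 to 63, upper z 110 to 128; open air between and below them. Rails along y at x = +/-30 to 38 (top z 142) flank the upper beam.
- upper_bushing (a point): Centre of the upper bore's mouth, at the top face of the upper bushing (128 mm above the bench); axes as the press.
- lower_bushing (a point): Centre of the lower bore at the underside of the lower bushing (45 mm above the bench); axes as the press.
- guard (a joint): Travel in m of the guard, an aluminium plate 56 (x) x 80 (y) x 6 mm lying 3 mm above the upper beam between the rails. 0 = closed, centred over the bore; 0.12 = fully open at its stop. Slides towards the press's +y, starts within 25 mm of closed (bore covered), needs about 2 N to slide and stays where it is left.
- guard_grip (a point): On the guard's upright black handle, 10 mm below the handle's top, on its centre line. The handle is a block 36 mm along the press's x, 14 mm along its y, rising 45 mm from the plate's top (z 137) to z 182, at the middle of the plate. The point's y axis is the sliding direction (opening is +y).
- pin: Guide pin, the long slim one of three steel pins in the rack, hanging upright by its collar. Origin at its tip's centre, z towards its head. Shank 12 mm diameter, 108 long, the first 10 tapered to 5.4 at the tip; collar 32 diameter, 6 thick (z 108 to 114); cylindrical grip 18 diameter, 48 long (z 114 to 162). 0.13 to 0.25 kg.
- pin_collar (a point): On the guide pin's axis at the underside of its collar (108 mm from the tip).
- pin_grip (a point): On the guide pin's axis in its grip, 28 mm above the collar's top and 20 mm below the pin's top: a good place to pinch.
- rack: Wooden rack, fixed: a board 250 (x) x 70 (y) mm on two end legs, top at 125 mm, open underneath. Three 22 mm through holes on its centre line at x = -80, 0, +80 mm, one pin hanging in each; which pin hangs where changes. Origin at bench level under its centre.
- thick_pin: Another steel pin in the rack, too thick for the bores: shank 18 mm diameter, 108 mm long, 32 mm collar, with a stout grip 32 mm diameter and 28 mm tall. Origin at its tip. Leave it.
- short_pin: Another steel pin in the rack, too short: shank 12 mm diameter, 55 mm long, 32 mm collar, 26 mm ball head. Origin at its tip. Leave it.
- bangle_a: Brass bangle lying flat, 68 mm across, 10 mm high; origin at its underside's centre. Bystander.
- bangle_b: Copper bangle of the same size lying on the brass one; origin at its underside's centre. Bystander.
- lac_jar: Amber glass jar, 60 mm diameter, 80 mm tall; origin at its base. Bystander.
- mould: Dark wooden ridge mould, 40 x 110 x 36 mm, flat on the bench; origin at its underside's centre. Bystander.
- brush: Brush lying on the bench beyond the rack. Bystander.
- hammer: Hammer lying on the bench to the left of the press. Bystander.
- tin_cup: Aluminium cup, 70 mm diameter, 75 mm tall; origin at its base. Bystander.
There are look-alikes about, which are no part of the job. Leave any green look-alike of the pin alone.

How it is judged:
On the way, in this order (a step that is already met when the one before it is completed fails the run):
1. the guard is slid fully open (at least 108 of its 120 mm) (value of joint guard above 0.108 m), for 0.2 s.
2. the guide pin's tip has entered the upper bushing from above, in line with its bore (horizontal distance between pin and upper_bushing below 0.005 m and z of pin in the frame of press between 0.055 and 0.123 m), for 0.05 s.
At the end, for the whole second after the job is handed in: The robot still grips the guide pin and keeps it still; the pin stands in both bores (tip and collar within 4 mm of the bore axis), its tip at least 3 mm below the lower bushing's underside and its collar at least 4 mm above the upper bushing; the guard is still open (over 100 mm) (horizontal distance between pin and lower_bushing below 0.004 m and horizontal distance between pin_collar and upper_bushing below 0.004 m and z of pin in the frame of lower_bushing below -0.003 m and z of pin_collar in the frame of upper_bushing above 0.004 m and contact force between the fingers and pin above 1 N and linear speed of pin below 0.02 m/s and value of joint guard above 0.1 m); the arm keeps its last pose, push and grip.
It fails at once if another pin is pulled out of place in the rack (moved over 20 mm) (distance of any of thick_pin, short_pin from where it was at the start of the episode above 0.02 m).
It fails at once if a bystander on the bench is pushed over 30 mm (distance of any of bangle_a, bangle_b, lac_jar, mould, brush, hammer, tin_cup from where it was at the start of the episode above 0.03 m).
It also fails if it takes over 59 s, if anything falls off the work surface, if the arm or the gripper's body presses on something with over 40 N, if the wrist force passes 120 N, or if a joint passes its speed limit or range.

## Working session

There is one attempt and no reset: what is moved stays moved. The work goes in short steps, each a Python script; the robot and the scene stay as the last script left them, time stands still between calls to the robot, and variables do not carry over. Pictures are saved under pics/ and viewed, at most 10 in all, crops included, and the job is handed in when it is done.

```bash
mkdir -p pics; python3 - <<'E'
from workcell import vision,get_obs
import cv2,numpy as np
for n in("top","side"):
    c=vision.read_camera(n);cv2.imwrite(f"pics/{n}0.png",c["frame"][:,:,::-1])
    print(n,c["intrinsics"].tolist(),c["dist"],np.round(c["view"],4).tolist(),np.round(-c["view"][:3,:3].T@c["view"][:3,3],3))
print(get_obs())
E
```

```text
top [[492.6917979256287, 0.0, 282.06837600719547], [0.0, 492.6917979256287, 214.91534068553023], [0.0, 0.0, 1.0]] [0.00948336 0.         0.         0.         0.        ] [[-0.0195, -0.9998, -0.0025, 0.0213], [-0.9825, 0.0196, -0.1853, 0.5599], [0.1853, -0.0012, -0.9827, 1.6192], [0.0, 0.0, 0.0, 1.0]] [0.25  0.012 1.695]
side [[451.55676397981705, 0.0, 285.371561677044], [0.0, 451.55676397981705, 208.77497718387457], [0.0, 0.0, 1.0]] [-0.02664986  0.          0.          0.          0.        ] [[0.735, -0.678, 0.0096, -0.4096], [-0.5011, -0.5526, -0.6659, 0.3847], [0.4568, 0.4846, -0.746, 1.0575], [0.0, 0.0, 0.0, 1.0]] [ 0.011 -0.578  1.049]
{'time_s': 0.1, 'joint_pos': array([ 1.17757810e+00,  3.53587778e-01,  1.63407733e+00, -1.10655075e-05,
        1.15523772e+00, -2.41075489e-03]), 'joint_vel': array([ 0.00044461, -0.00101559, -0.00384002,  0.00058697,  0.00019554,
       -0.00112762]), 'joint_efforts': array([ 3.12409858e-03, -6.06359267e+01, -3.42824650e+01,  2.73165188e-04,
        3.98748482e-03,  9.09454911e-06]), 'position': array([0.23792928, 0.57747589, 0.24762369]), 'orientation': array([ 1.94160368e-01,  9.80969583e-01, -6.43309635e-04, -1.23781183e-04]), 'wrist_force': array([ 0.5954752 , -0.59273494, -0.31749136]), 'ft_torque': array([-0.03624326, -0.03981669, -0.02234964]), 'grip_force': 0.0, 'gripper_width': 0.08564429986951161}
```

View pics/top0.png

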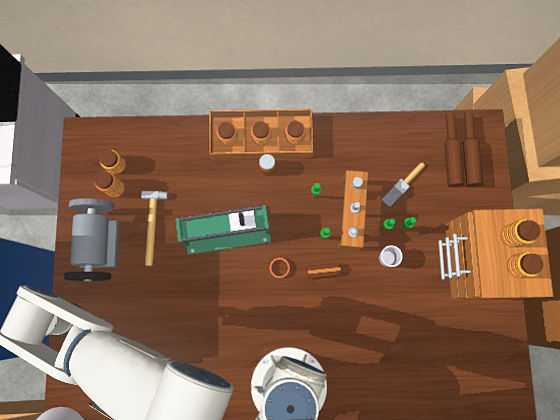

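View pics/side0.png

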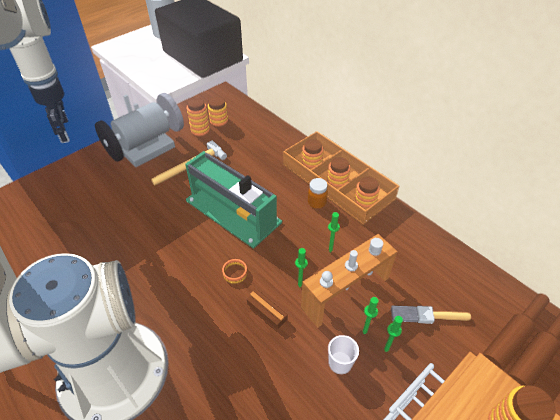

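The top view shows the press around (222,228) with its guard at (242,220). The rack pins are at (357,182), (354,207) and (353,231). In the side view the candidates are:
- ball head (327,278), the short pin
- slim cylinder (352,258), the likely guide pin
- stout head (376,243), the thick pin
- green look-alikes at (335,218), (302,255), (373,303) and (397,323)

I'll choose the middle one and check it in a close crop.

```bash
python3 - <<'E'
import cv2,numpy as np
s=cv2.imread("pics/side0.png");t=cv2.imread("pics/top0.png")
f=lambda im,x,y,w,h,k:cv2.resize(im[y:y+h,x:x+w],None,fx=k,fy=k,interpolation=cv2.INTER_CUBIC)
a=f(s,295,225,110,100,3.5);b=f(s,180,140,110,100,3.5);c=f(t,170,195,110,70,3.5);d=f(t,330,165,110,70,3.5)
cv2.imwrite("pics/crop1.png",np.vstack([np.hstack([a,b]),np.hstack([c,d])]))
E
```

```text
(no output)
```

View pics/crop1.png

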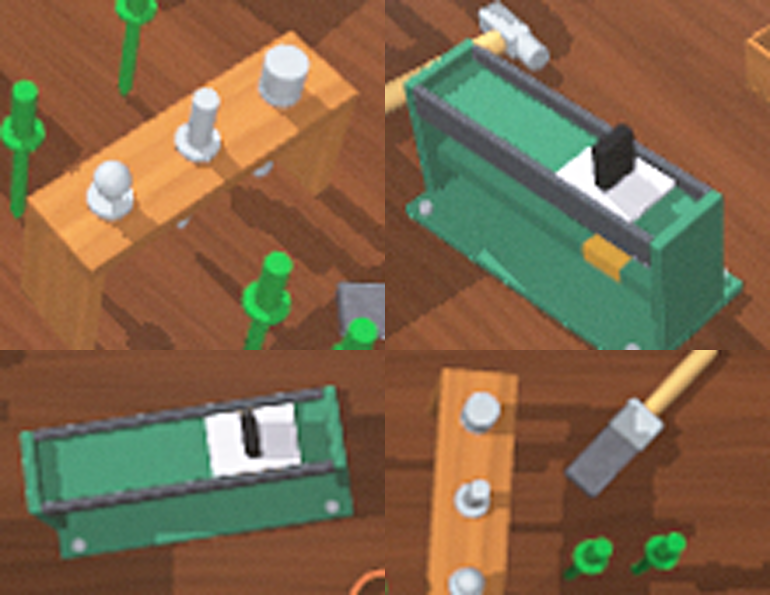

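The close crop shows the slim cylinder in the middle hole, with the ball head and the stout head to either side, so the middle one is the guide pin. The press's +y points left in the top view, because the guard sits at the right-hand end.

```bash
cat > h.py <<'E'
import cv2,numpy as np
from workcell import bot,hand,kinematics,get_obs,vision,hand_in
from scipy.spatial.transform import Rotation as R
def ray(c,px):
    u=cv2.undistortPoints(np.float64(px).reshape(-1,1,2),c["intrinsics"],c["dist"]).reshape(-1,2)
    Rm=c["view"][:3,:3];o=-Rm.T@c["view"][:3,3]
    d=np.c_[u,np.ones(len(u))]@Rm
    return o,d/np.linalg.norm(d,axis=1)[:,None]
def onz(c,px,z):
    o,d=ray(c,px);return o+d*((z-o[2])/d[:,2])[:,None]
def proj(c,P):
    Rm=c["view"][:3,:3]
    return cv2.projectPoints(np.float64(P).reshape(-1,1,3),cv2.Rodrigues(Rm)[0],c["view"][:3,3],c["intrinsics"],c["dist"])[0].reshape(-1,2)
def tri(cs,pxs):
    A=np.zeros((3,3));b=np.zeros(3)
    for c,p in zip(cs,pxs):
        o,d=ray(c,p);M=np.eye(3)-np.outer(d[0],d[0]);A+=M;b+=M@o
    return np.linalg.solve(A,b)
def down(yaw): # tool y along (-sin, cos) of yaw (or opposite), z down
    return R.from_matrix(np.c_[[-np.cos(yaw),-np.sin(yaw),0],[-np.sin(yaw),np.cos(yaw),0],[0,0,-1]]).as_quat()
def blobs(mask,amin=15):
    n,l,s,ce=cv2.connectedComponentsWithStats(mask.astype(np.uint8));return [(s[i].tolist(),ce[i],l==i) for i in range(1,n) if s[i,4]>=amin]
def box(m,x,y,w,h):
    r=np.zeros_like(m);r[y:y+h,x:x+w]=m[y:y+h,x:x+w];return r
E
python3 - <<'E'
from h import *
T=vision.read_camera("top");S=vision.read_camera("side")
hs=[cv2.cvtColor(c["frame"],cv2.COLOR_RGB2HSV).astype(int) for c in(T,S)]
# press yaw: rails in top
m=box((hs[0][...,1]<70)&(hs[0][...,2]<110)&(hs[0][...,2]>40),170,195,110,70)
for s,ce,l in blobs(m,30):
    p=np.argwhere(l)[:,::-1];w=onz(T,p,.142)[:,:2];vx,vy,x0,y0=cv2.fitLine(np.float32(w),cv2.DIST_HUBER,0,.001,.001).ravel()
    t=(w-[x0,y0])@[vx,vy];print("rail",s,np.round([x0,y0,np.arctan2(-vx,vy) if vy>0 else np.arctan2(vx,-vy),np.ptp(t)],3),np.round([np.array([x0,y0])+k*np.array([vx,vy]) for k in(t.min(),t.max())],3).tolist())
# guard plate
m=box((hs[0][...,1]<50)&(hs[0][...,2]>130),215,200,50,35)
b=max(blobs(m),key=lambda b:b[0][4]);print("plate",b[0],onz(T,b[1],.137))
# handle
hp=[]
for h,bx in zip(hs,((215,200,50,35),(225,165,40,40))):
    bl=blobs(box(h[...,2]<45,*bx));print("handle",[(q[0],q[1].round(1)) for q in bl]);hp.append(max(bl,key=lambda b:b[0][4])[1])
print("handle",tri((T,S),hp))
# pin
pp=[]
for h,bx in zip(hs,((342,195,26,24),(338,245,28,30))):
    bl=blobs(box((h[...,1]<70)&(h[...,2]>90),*bx));print("pin",[(q[0],q[1].round(1)) for q in bl]);pp.append(max(bl,key=lambda b:b[0][4])[1])
print("pin",tri((T,S),pp))
# rack
h=hs[0];m=box((h[...,0]>8)&(h[...,0]<22)&(h[...,1]>120)&(h[...,2]>150),335,165,40,90)
b=max(blobs(m),key=lambda b:b[0][4]);ct=cv2.convexHull(np.argwhere(b[2])[:,::-1].astype(np.int32));w=onz(T,ct.reshape(-1,2),.125)[:,:2]
print("rack",b[0],cv2.minAreaRect(np.float32(w)))
E
```

```text
rail [180, 206, 82, 20, 204] [0.554 0.193 0.118 0.263] [[0.537, 0.338], [0.568, 0.077]]
rail [182, 227, 84, 16, 203] [0.482 0.208 0.136 0.267] [[0.465, 0.33], [0.501, 0.066]]
plate [228, 210, 28, 22, 402] [[0.52807082 0.13978663 0.137     ]]
handle []Traceback (most recent call last):
  File "<stdin>", line 15, in <module>
ValueError: max() iterable argument is empty
```

```bash
python3 - <<'E'
from h import *
T=vision.read_camera("top");S=vision.read_camera("side")
hs=[cv2.cvtColor(c["frame"],cv2.COLOR_RGB2HSV).astype(int) for c in(T,S)]
hp=[]
for h,bx in zip(hs,((232,207,18,22),(233,170,25,28))):
    v=box(255-h[...,2],*bx);bl=blobs(v>190);print("handle",v.max(),[(q[0],q[1].round(1)) for q in bl]);hp.append(max(bl,key=lambda b:b[0][4])[1])
print("handle",tri((T,S),hp), onz(T,hp[0],.165),onz(S,hp[1],.165))
pp=[]
for h,bx in zip(hs,((342,195,26,24),(338,245,28,30))):
    bl=blobs(box((h[...,1]<70)&(h[...,2]>90),*bx));print("pin",[(q[0],q[1].round(1)) for q in bl]);pp.append(max(bl,key=lambda b:b[0][4])[1])
print("pin",tri((T,S),pp))
h=hs[0];m=box((h[...,0]>5)&(h[...,0]<22)&(h[...,1]>120)&(h[...,2]>130),335,165,40,90)
b=max(blobs(m),key=lambda b:b[0][4]);ct=cv2.convexHull(np.argwhere(b[2])[:,::-1].astype(np.int32));w=onz(T,ct.reshape(-1,2),.125)[:,:2]
print("rack",b[0],cv2.minAreaRect(np.float32(w)))
E
```

```text
handle 238 [([239, 213, 5, 13, 43], array([241.1, 218.9]))]
handle 229 [([239, 176, 13, 18, 154], array([244.9, 184.8]))]
handle [0.53044056 0.13967369 0.16172919] [[0.52877899 0.13997108 0.165     ]] [[0.52964423 0.13656271 0.165     ]]
pin [([350, 202, 10, 11, 90], array([354.8, 206.9]))]
pin [([345, 250, 13, 21, 188], array([351.7, 261.2]))]
pin [ 0.56558932 -0.22438274  0.14602808]
rack [335, 170, 40, 79, 1591] ((0.5627858638763428, -0.22604265809059143), (0.12816669046878815, 0.2595420479774475), 87.74630737304688)
```

```bash
python3 - <<'E'
from h import *
yaw=.127;d=np.array([-np.sin(yaw),np.cos(yaw),0]);q=down(yaw)
p=np.array([.5295,.1395,.171])
print(kinematics.solve_ik(p,q),kinematics.solve_ik(p+.12*d,q))
bot.reach(p+[0,0,.08],q);bot.servo_line(p,velocity=.12)
hand.move_gripper(0.0,strength=40);o=get_obs();print(o["gripper_width"],o["grip_force"],o["wrist_force"],o["position"])
f0=o["wrist_force"];p0=o["position"]
bot.servo_line(p0+.09*d,velocity=.08)
for k in np.arange(.094,.131,.004):
    bot.servo_line(p0+k*d,velocity=.05);o=get_obs();f=(o["wrist_force"]-f0)@d;print(round(k,3),f.round(2),((o["position"]-p0)@d).round(4),o["gripper_width"])
    if f<-9:break
print(o["time_s"],o["position"])
E
```

```text
[ 2.54863187e-01  3.23046256e-01  1.87100267e+00 -4.44089210e-16
  9.47543733e-01 -1.44293314e+00] [ 4.63190845e-01  3.62777324e-01  1.81079677e+00 -4.44089210e-16
  9.68018556e-01 -1.23460548e+00]
0.013194896626985711 42.60715305805206 [-1.81462285 -0.09087389  3.58769524] [0.52960075 0.13952476 0.17128679]
0.094 1.33 0.0943 0.013464642640015782
0.098 0.1 0.0983 0.013094129755974944
0.102 1.04 0.1022 0.013255435960953245
0.106 0.73 0.1062 0.013242468187550236
0.11 0.54 0.1103 0.013296463542935675
0.114 0.76 0.1143 0.013454698802597408
0.118 0.34 0.1183 0.013072259561273928
0.122 -10.64 0.1202 0.01305949618065909
6.95 [0.51379605 0.2586737  0.17127675]
```

```bash
python3 - <<'E'
from h import *
yaw=.127;d=np.array([-np.sin(yaw),np.cos(yaw),0])
p=get_obs()["position"];bot.servo_line(p-.001*d,velocity=.05)
hand.move_gripper(.07);p=get_obs()["position"];bot.servo_line(p+[0,0,.09],velocity=.25)
q=down(-.11)
bot.reach([.5635,-.2245,.27],q);hand.move_gripper(.06)
for n in("top","side"):
    c=vision.read_camera(n);cv2.imwrite(f"pics/{n}1.png",c["frame"][:,:,::-1])
s=cv2.imread("pics/side1.png");t=cv2.imread("pics/top1.png")
f=lambda im,x,y,w,h,k:cv2.resize(im[y:y+h,x:x+w],None,fx=k,fy=k,interpolation=cv2.INTER_CUBIC)
cv2.imwrite("pics/crop2.png",np.vstack([np.hstack([f(s,290,185,100,130,3.5),f(s,180,120,110,130,3.5)]),f(t,170,195,210,40,3.5)]))
print(get_obs()["time_s"],get_obs()["position"])
E
```

```text
10.4167 [ 0.56365968 -0.22411224  0.27001799]
```

View pics/crop2.png

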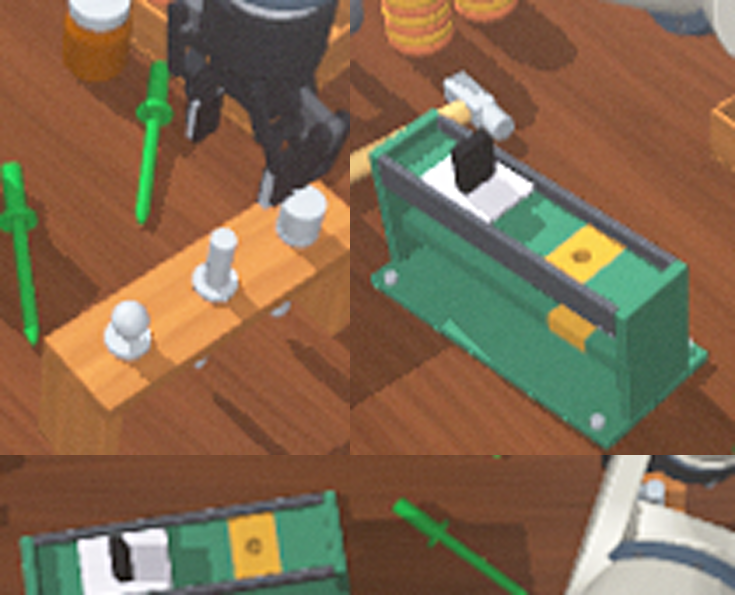

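```bash
python3 - <<'E'
import cv2,numpy as np
a=[cv2.imread(f"pics/{n}.png")[130:330,200:460] for n in("side0","side1","top0","top1")]
k=lambda i:cv2.resize(i,None,fx=1.5,fy=1.5)
cv2.imwrite("pics/cmp.png",np.vstack([np.hstack([k(a[0]),k(a[1])]),np.hstack([k(a[2]),k(a[3])])]))
E
```

```text
(no output)
```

View pics/cmp.png

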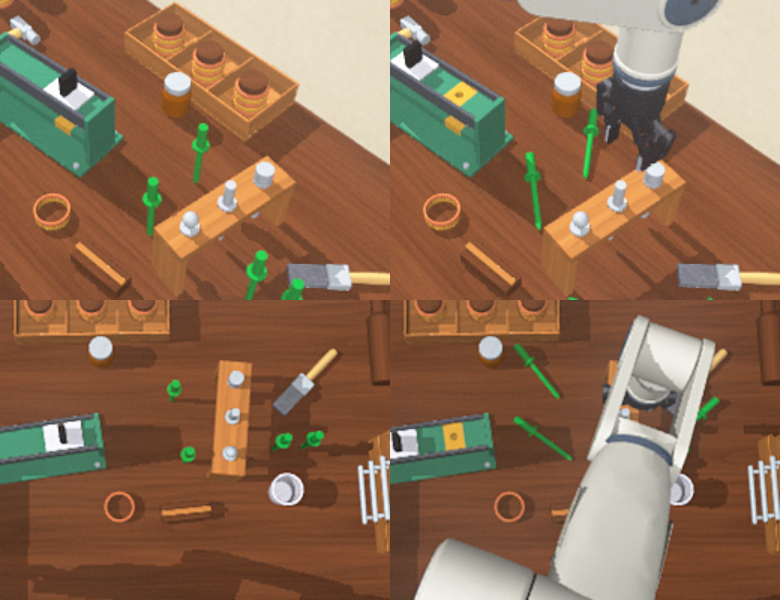

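The brass upper bushing is now uncovered: (254,545) in the crop, about (242.6,221) in the top view, and about (246,193) in the side view. The green look-alikes have toppled on their own; the arm passed well above them. Next I measure the bore and grasp the pin.

```bash
python3 - <<'E'
from h import *
T=vision.read_camera("top");S=vision.read_camera("side")
yaw=.127;d=np.array([-np.sin(yaw),np.cos(yaw)]);e=np.array([np.cos(yaw),np.sin(yaw)])
for c,bx in((T,(230,205,24,32)),(S,(232,180,28,28))):
    h=cv2.cvtColor(c["frame"],cv2.COLOR_RGB2HSV).astype(int)
    br=box((h[...,0]>15)&(h[...,0]<30)&(h[...,1]>120),*bx)
    b=max(blobs(br),key=lambda b:b[0][4]);hull=cv2.convexHull(np.argwhere(b[2])[:,::-1].astype(np.int32))
    m=cv2.fillConvexPoly(np.zeros(br.shape,np.uint8),hull,1)
    w=onz(c,hull.reshape(-1,2),.128)[:,:2]
    print("brass",b[0],"rect",np.round([(w@e).min(),(w@e).max(),(w@d).min(),(w@d).max()],4),cv2.minAreaRect(np.float32(w)))
    mi=cv2.erode(m,np.ones((5,5)));v=h[...,2];med=np.median(v[mi>0]);wt=np.clip(med*.93-v,0,None)*mi
    yy,xx=np.indices(v.shape);px=[(wt*xx).sum()/wt.sum(),(wt*yy).sum()/wt.sum()]
    P=onz(c,px,.128)[0];print("bore px",np.round(px,2),"n",(wt>0).sum(),P.round(4),"in press dirs",P[:2]@e,P[:2]@d)
p0=np.array([.5296,.1395]);print("handle start along d",p0@d,"e",p0@e)
p=get_obs()["position"];q=down(-.11)
bot.servo_line([.565,-.2243,.160],q,velocity=.12)
hand.move_gripper(0,strength=70);o=get_obs();print(o["gripper_width"],o["grip_force"],o["wrist_force"],o["position"],o["time_s"])
E
```

```text
brass [235, 211, 15, 19, 229] rect [0.5161 0.5733 0.0502 0.0919] ((0.5313051342964172, 0.13941961526870728), (0.057407546788454056, 0.041593585163354874), 7.596275806427002)
bore px [241.92 220.47] n 24 [0.5303 0.1404 0.128 ] in press dirs 0.5438332546293975 0.07212072392690114
brass [236, 184, 23, 17, 202] rect [0.5248 0.5772 0.0507 0.0927] ((0.5375852584838867, 0.14098842442035675), (0.05233616381883621, 0.04193753004074097), 6.883849143981934)
bore px [245.42 192.95] n 19 [0.5318 0.1404 0.128 ] in press dirs 0.5452953585089487 0.07188572259692624
handle start along d 0.07129797171412094 e 0.5430036917272776
0.01651415531821263 68.1044089794159 [-1.46026589 -0.80155909  5.75084433] [ 0.56526476 -0.22442115  0.16067445] 12.05
```

```bash
python3 - <<'E'
from h import *
q=down(-.11)
bot.servo_line([.5653,-.2244,.33],q,velocity=.2)
o=get_obs();print(o["gripper_width"],o["wrist_force"],o["time_s"])
bot.reach([.5307,.1402,.31],q);bot.dwell(.3)
o=get_obs();print(o["gripper_width"],o["position"],o["time_s"])
a=[]
for n in("side","top"):
    c=vision.read_camera(n);cv2.imwrite(f"pics/{n}2.png",c["frame"][:,:,::-1]);print(n,proj(c,[[.5307,.1402,.128],[.5307,.1402,.1663],[.5307,.1402,.2743]]).round(1).tolist())
s=cv2.imread("pics/side2.png");cv2.imwrite("pics/crop3.png",cv2.resize(s[100:230,180:310],None,fx=4.5,fy=4.5,interpolation=cv2.INTER_CUBIC))
E
```

```text
0.01651145708938897 [ 0.43872736  0.17706688 -1.86018605] 13.05
0.016331478633370387 [0.53092869 0.13957649 0.30999044] 14.725
side [[245.2, 193.2], [244.4, 183.6], [241.9, 153.9]]
top [[242.0, 220.4], [241.0, 218.2], [237.9, 211.7]]
```

View pics/crop3.png

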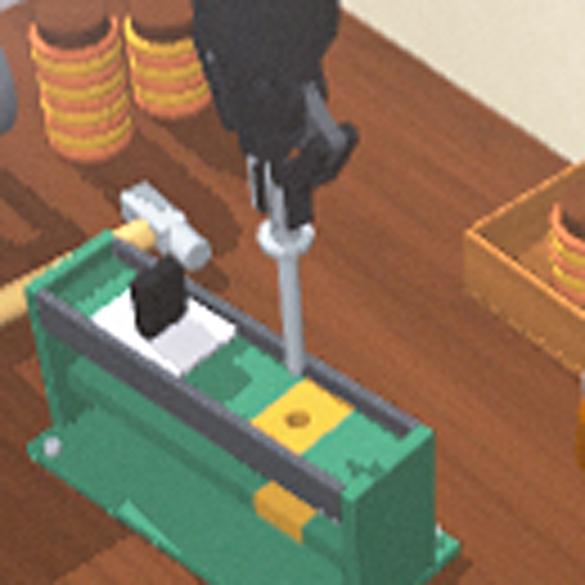

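The pin hangs upright with its tip at about (245.3,183.5), just above the bore at (245.4,193). That is roughly 1 px right of the expected line, so I'll measure the shank centre line numerically.

```bash
cat > m.py <<'E'
from h import *
def shank(rows,z0,z1,tip):
    """side view: lateral error (mm, along camera right) of the pin's shank vs a vertical line through tip xy"""
    c=vision.read_camera("side");g=c["frame"].astype(float)
    hsv=cv2.cvtColor(c["frame"],cv2.COLOR_RGB2HSV).astype(int)
    L=proj(c,[[*tip,z0],[*tip,z1]]);out=[]
    for r in rows:
        x=np.interp(r,L[::-1,1] if L[0,1]>L[1,1] else L[:,1],L[::-1,0] if L[0,1]>L[1,1] else L[:,0])
        u=np.arange(int(x)-7,int(x)+9);w=(hsv[r,u,1]<50)&(hsv[r,u,2]>75)
        if w.sum()>1:out.append((r,round(u[w].mean()-x,2),int(w.sum())))
    return c,out
E
python3 - <<'E'
from m import *
o=get_obs();t=o["position"][:2]
c,out=shank(range(157,187),o["position"][2]-.1437,o["position"][2]-.0357,t);print(t,out)
z=get_obs()["position"][2]-.1437
for r in c["frame"][178:187,240:251]: print([tuple(map(int,p)) for p in r][::2])
E
```

```text
[0.53088202 0.13981428] [(157, np.float64(0.66), 5), (158, np.float64(1.08), 4), (159, np.float64(1.0), 4), (160, np.float64(0.91), 4), (161, np.float64(0.83), 4), (162, np.float64(0.75), 4), (163, np.float64(0.67), 4), (164, np.float64(1.09), 5), (165, np.float64(1.01), 5), (166, np.float64(0.93), 5), (167, np.float64(0.84), 5), (168, np.float64(0.76), 5), (169, np.float64(0.68), 5), (170, np.float64(1.1), 4), (171, np.float64(-0.68), 5), (172, np.float64(-2.28), 7), (173, np.float64(-2.64), 8), (174, np.float64(-2.83), 10), (175, np.float64(-2.81), 11), (176, np.float64(-2.89), 11), (177, np.float64(-1.47), 10), (178, np.float64(-0.55), 8), (179, np.float64(0.87), 9), (180, np.float64(2.79), 9), (181, np.float64(3.7), 9), (182, np.float64(3.62), 9), (183, np.float64(4.71), 6), (184, np.float64(6.49), 3), (185, np.float64(6.99), 2)]
[(81, 89, 89), (84, 82, 89), (171, 178, 183), (147, 154, 158), (131, 102, 97), (147, 87, 58)]
[(75, 123, 98), (83, 78, 84), (172, 179, 185), (145, 150, 156), (119, 120, 129), (136, 107, 100)]
[(91, 171, 131), (81, 108, 98), (172, 174, 181), (144, 149, 155), (110, 113, 123), (122, 122, 129)]
[(92, 185, 146), (85, 164, 132), (172, 173, 182), (153, 156, 165), (88, 90, 95), (125, 131, 144)]
[(92, 179, 144), (84, 178, 139), (137, 164, 157), (146, 147, 155), (79, 76, 83), (98, 95, 103)]
[(89, 175, 138), (91, 180, 144), (95, 171, 140), (114, 148, 140), (101, 88, 82), (79, 79, 84)]
[(93, 180, 144), (89, 175, 140), (87, 179, 143), (98, 179, 146), (203, 150, 73), (72, 75, 86)]
[(90, 177, 141), (88, 180, 144), (86, 177, 141), (253, 213, 100), (255, 214, 83), (153, 119, 78)]
[(90, 178, 142), (83, 175, 144), (189, 198, 126), (255, 222, 78), (255, 224, 90), (248, 195, 79)]
```

```bash
cat > ins.py <<'E'
from m import *
def descend(p,zs,f0,v=.04):
    q=down(-.11)
    for z in zs:
        p[2]=z;bot.servo_line(p,q,velocity=v);o=get_obs();f=o["wrist_force"]-f0
        print("tip",round(z-.1437,4),"F",f.round(1),"T",o["ft_torque"].round(2),"xy",p[:2].round(4),o["gripper_width"].round(4),round(o["time_s"],1))
        if f[2]>8 or np.hypot(*f[:2])>25: print("STOP");break
        l=np.hypot(*f[:2])
        if l>3:p[:2]+=f[:2]/l*min(.0002*l,.001)
    return p
E
python3 - <<'E'
from ins import *
q=down(-.11);p=np.array([.5285,.1400,.31]);bot.servo_line(p,velocity=.05);bot.dwell(.2)
o=get_obs();f0=o["wrist_force"];np.save("f0.npy",f0);print(f0,o["ft_torque"],o["position"])
p=descend(p,[.285,.272,.266,.260,.255],f0)
np.save("p.npy",p)
c,out=shank(range(165,190),p[2]-.1437,p[2]-.0357,get_obs()["position"][:2]);print(out[:10])
cv2.imwrite("pics/side3.png",cv2.resize(c["frame"][100:230,180:310,::-1],None,fx=4.5,fy=4.5,interpolation=cv2.INTER_CUBIC))
E
```

```text
[-0.12634331 -0.56629148 -1.42421484] [ 0.00872852 -0.01198626  0.0261384 ] [0.52850351 0.14005743 0.31003881]Traceback (most recent call last):
  File "<stdin>", line 4, in <module>
  File "ins.py", line 6, in descend
    print("tip",round(z-.1437,4),"F",f.round(1),"T",o["ft_torque"].round(2),"xy",p[:2].round(4),o["gripper_width"].round(4),round(o["time_s"],1))
                                                                                                ^^^^^^^^^^^^^^^^^^^^^^^^
AttributeError: 'float' object has no attribute 'round'
```

```bash
sed -i 's/o\["gripper_width"\].round(4)/round(o["gripper_width"],4)/' ins.py; python3 - <<'E'
from ins import *
p=np.array([.5285,.1400,.285]);f0=np.load("f0.npy")
p=descend(p,[.272,.266,.260,.255],f0)
np.save("p.npy",p)
c,out=shank(range(165,190),p[2]-.1437,p[2]-.0357,get_obs()["position"][:2]);print([(int(a),float(b)) for a,b,_ in out[:10]])
cv2.imwrite("pics/side3.png",cv2.resize(c["frame"][100:230,180:310,::-1],None,fx=4.5,fy=4.5,interpolation=cv2.INTER_CUBIC))
E
```

```text
tip 0.1283 F [0.6 0.9 0.3] T [-0.   -0.01 -0.  ] xy [0.5285 0.14  ] 0.0165 16.6
tip 0.1223 F [0.1 0.1 0.5] T [-0.06 -0.01 -0.04] xy [0.5285 0.14  ] 0.016 16.9
tip 0.1163 F [0.3 1.1 0.2] T [-0.01  0.02 -0.01] xy [0.5285 0.14  ] 0.0163 17.2
tip 0.1113 F [ 0.6 -0.  -0.3] T [-0.05  0.01 -0.03] xy [0.5285 0.14  ] 0.0163 17.4
[(165, -1.07), (166, -0.32), (167, 0.93), (168, 0.93), (169, 0.93), (170, 0.28), (171, -0.49), (172, -1.74), (173, -2.37), (174, -2.4)]
```

View pics/side3.png

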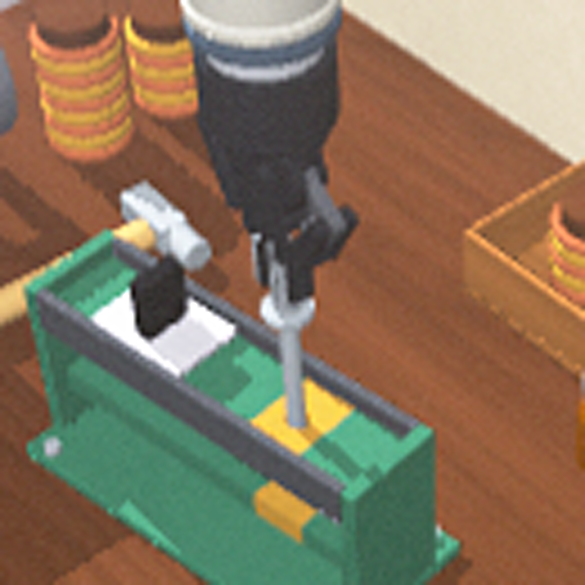

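The tip has entered the upper bore at about (297,425) in the crop, with no contact force. I'll continue down.

```bash
python3 - <<'E'
from ins import *
p=np.load("p.npy");f0=np.load("f0.npy")
p=descend(p,[.249,.243,.237,.230,.223,.216,.211,.207,.203,.199,.195,.191,.185,.179,.1737],f0,.035)
np.save("p.npy",p)
E
```

```text
tip 0.1053 F [ 0.7  1.2 -0.1] T [0.01 0.03 0.03] xy [0.5285 0.14  ] 0.0165 17.8
tip 0.0993 F [0.8 0.9 0.9] T [ 0.03 -0.03  0.01] xy [0.5285 0.14  ] 0.0165 18.1
tip 0.0933 F [-0.4  1.5 -0.2] T [-0.02  0.   -0.05] xy [0.5285 0.14  ] 0.0163 18.5
tip 0.0863 F [ 0.5  0.7 -0.3] T [0.02 0.05 0.02] xy [0.5285 0.14  ] 0.0162 18.8
tip 0.0793 F [-0.3  1.3 -0.7] T [-0.02 -0.    0.01] xy [0.5285 0.14  ] 0.0161 19.2
tip 0.0723 F [0.1 0.4 0.1] T [ 0.01 -0.05  0.01] xy [0.5285 0.14  ] 0.0163 19.5
tip 0.0673 F [-0.3  0.8 -0.3] T [-0.02  0.01  0.03] xy [0.5285 0.14  ] 0.0161 19.8
tip 0.0633 F [ 0.7  0.6 -0.1] T [ 0.01 -0.02 -0.01] xy [0.5285 0.14  ] 0.0161 20.1
tip 0.0593 F [ 0.4 -0.5  0.3] T [ 0.04  0.02 -0.01] xy [0.5285 0.14  ] 0.0162 20.4
tip 0.0553 F [0.5 0.6 0.4] T [0.   0.02 0.01] xy [0.5285 0.14  ] 0.0162 20.6
tip 0.0513 F [-0.2  0.2  0.4] T [ 0.02  0.01 -0.  ] xy [0.5285 0.14  ] 0.0161 20.9
tip 0.0473 F [ 0.2  0.4 -0.1] T [-0.01  0.   -0.06] xy [0.5285 0.14  ] 0.016 21.1
tip 0.0413 F [-0.6  0.8 -0.1] T [-0.01 -0.01 -0.03] xy [0.5285 0.14  ] 0.0163 21.5
tip 0.0353 F [0.6 0.6 0.5] T [-0.02 -0.01  0.  ] xy [0.5285 0.14  ] 0.0164 21.8
tip 0.03 F [ 0.4  0.7 -0.4] T [-0.06  0.02 -0.06] xy [0.5285 0.14  ] 0.0165 22.1
```

```bash
python3 - <<'E'
from h import *
bot.dwell(.3);o=get_obs();print(o["position"],o["grip_force"],o["wrist_force"])
c=vision.read_camera("side");cv2.imwrite("pics/side4.png",cv2.resize(c["frame"][120:250,180:310,::-1],None,fx=4.5,fy=4.5,interpolation=cv2.INTER_CUBIC))
E
```

```text
[0.52858146 0.14002042 0.17379977] 68.21481585502625 [ 0.35038366  0.19406958 -0.90281182]
```

View pics/side4.png

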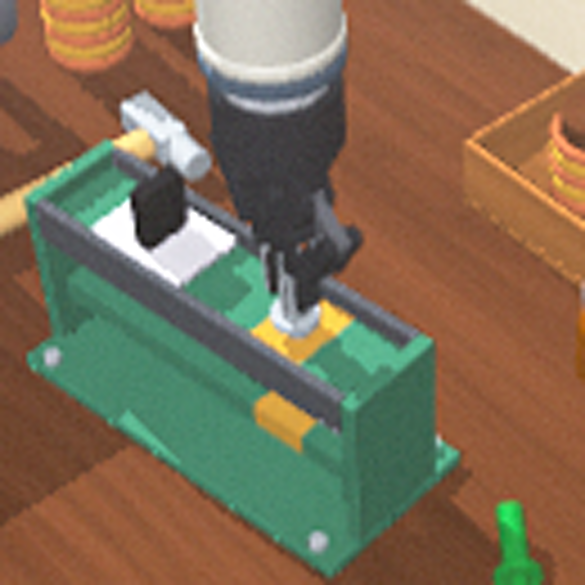

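The collar at about (297,320) in the crop hovers just above the brass. The shank is down in the bores, the guard is open and there are no contact forces, so I'm handing in.

```bash
python3 -c "
from workcell import hand_in
print(hand_in())"
```

```text
the job is handed in; nothing more can be done
None
```

I slid the guard to its stop and handed in with the gripper still holding the guide pin through both bushings, tip about 15 mm below the lower one and collar about 10 mm above the upper one (both computed from the arm's height); the green look-alike pins toppled during the run, though no part of the tool passed near them below 0.25 m.

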